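# Stack the keyed food dryer and set its pull-out dial

## Task

Get the small food dryer ready: set the white tray on the black base with the notch in its bottom edge over the base's orange key, so that it sits fully home and level, then put the grey lid on the tray in the same way, its notch over the tray's orange key. Then switch it on: pull the white dial up out of its lock, turn it clockwise to the green dot (its stop), and push it all the way back in. Lower the tray and lid gently into place, without dropping or slamming them, let go of everything at the end, and leave the mug, pitcher and scoop where they are.

Things in the scene. Friction and masses are not known exactly. Their poses are not given: they have to be found in the camera images.
- dryer: Fixed black base of the food dryer, 310 mm long (x), 190 wide (y), 50 high. Origin: centre of the underside; x points from the dial end to the drum end. On its flat top (50 mm up) stands a round grey drum centred at x +55 mm, y 0: 136 mm across, 13 high, its edge tapered to 128 across at the top. The dial is centred at x -105 mm, y 0.
- tray_home (a point): On the drum axis, 1 mm above the base's top (51 mm above the table): where the tray's origin lies when the tray is fully home. Axes as the base's; the tray's x must point along this x (the key leaves about 3 degrees of play either way).
- dryer_key (a point): The base's orange key, an upright rib against the drum on its +x side, 16 mm wide, 11 mm high, reaching 78 mm from the drum axis. This point is on its middle line, 72.5 mm from the drum axis, half way up.
- tray: Loose round white tray, 150 mm across at the foot, 60 high, 0.2 to 0.4 kg. Origin: centre of its foot; z up; x points to its notch and its key (same side). Its skirt, 140 mm inside diameter and 12 deep, drops over the drum until the tray's floor (12 to 16 mm above the origin) rests on it. The wall leans in to 131 mm across outside, 123 inside, at the rim.
- tray_grip (a point): Middle of the tray's carrying bar, on the axis, 50 mm above the tray's origin. The rigid grey bar, 13 mm wide, spans the tray along its x axis, 41 to 57 mm above the origin: pinch it across, fingers closing along the tray's y.
- tray_notch (a point): Middle of the notch, 24 mm wide, in the tray's skirt: 72.5 mm from the axis along the tray's x, 4.5 mm above its foot; it lies on dryer_key when the tray is home.
- tray_key (a point): Top of the tray's orange key, 72.5 mm from the axis along the tray's x, 58 mm above its foot. The key is a rib 16 mm wide on the outside of the wall, from 28 to 58 mm up, reaching 78.5 mm from the axis.
- lid_home (a point): On the tray's axis, 48 mm above the tray's origin: where the lid's origin lies when the lid is fully home. Axes as the tray's; the lid's x must point along this x (about 3 degrees of play either way).
- lid: Loose round grey lid, 150 mm across, 0.17 to 0.33 kg. Origin: centre of the lower edge of its skirt; z up; x points to its notch, marked by an orange patch on top. Skirt 140 mm inside diameter, 12 deep; the 5 mm plate above it (underside 12 mm up) rests on the tray's rim when home.
- lid_grip (a point): Middle of the lid's grip bar, on the axis, 38 mm above the lid's origin. The black bar, 70 mm long along the lid's x and 14 wide, stands on the plate from 17 to 51 mm above the origin: pinch it across, fingers closing along the lid's y.
- lid_notch (a point): Middle of the notch, 24 mm wide, in the lid's skirt: 72.5 mm from the axis along the lid's x, 10 mm above its lower edge; it lies on tray_key when the lid is home.
- dial_grip (a point): Point on the dial's upright axis, 30 mm above the base's top when pushed in, rising with the dial. The dial is a white disc 50 mm across, top 9.5 mm above the base, carrying an upright grip bar 46 mm long and 13 wide, up to 38.5 mm above the base. x points along the bar to the end with the orange pointer line.
- dial (a joint): Angle of the dial, rad: 0 = off, as it starts (pointer towards the drum, at the white dot); grows clockwise seen from above to a stop at 1.30 = on (pointer at the green dot). Friction 0.03 N m. A hidden pin lets it turn only when pulled up by more than 9 mm, and lets it go back in only within about 0.14 rad of either end.
- dial_pull (a joint): How far the dial is pulled up, m: 0 = fully in (as it starts), 0.014 = fully out against a stop. Friction of about 2 N holds it where it is left.
- mug: White porcelain mug, bystander, 92 mm high, 82 mm across, handle at its +y. Origin: centre of its foot.
- pitcher: Small stainless milk pitcher, bystander, 100 mm high, 86 mm across, handle at its +y. Origin: centre of its foot.
- scoop: Green plastic scoop, bystander, 138 mm long along its x, 45 mm wide, 28 mm high. Origin: under the centre of its bowl.
Things that resemble listed ones, but are neither listed nor needed, are in the scene too. Leave any blue look-alike of the tray alone.

How it is judged:
On the way, in this order (a step that is already met when the one before it is completed fails the run):
1. the tray sits fully home on the base, key in notch (horizontal distance between tray and tray_home below 0.006 m and z of tray in the frame of tray_home between -0.003 and 0.003 m and angle between tray's own z axis and vertical below 0.04 rad and horizontal distance between tray_notch and dryer_key below 0.009 m), for 0.2 s.
2. the lid sits fully home on the tray, key in notch (all of step 1 and horizontal distance between lid and lid_home below 0.006 m and z of lid in the frame of lid_home between -0.003 and 0.003 m and angle between lid's own z axis and vertical below 0.04 rad and horizontal distance between lid_notch and tray_key below 0.009 m), for 0.2 s.
3. the dial is pulled out while still at off (value of joint dial_pull above 0.0095 m and value of joint dial below 0.35 rad), for 0.05 s.
4. the dial is turned to on while pulled out (value of joint dial_pull above 0.007 m and value of joint dial above 1.1 rad), for 0.05 s.
5. the dial is pushed back in at on (value of joint dial above 1.1 rad and value of joint dial_pull below 0.0025 m), for 0.2 s.
At the end, for the whole second after the job is handed in: Tray and lid each fully home: within 6 mm sideways and 3 mm in height of their home points, level within 0.04 rad, notch within 9 mm of its key, still and released; the dial at 1.1 rad or more (the green dot) and pushed in to within 2.5 mm (all of step 2 and all of step 5 and linear speed of each of tray, lid below 0.01 m/s and contact force between the fingers and tray below 0.05 N and contact force between the fingers and lid below 0.05 N and velocity of joint dial below 0.05 rad/s); the robot touches nothing.
It fails at once if the mug, pitcher or scoop is pushed away (over 25 mm) or tipped over (distance of any of mug, pitcher, scoop from where it was at the start of the episode above 0.025 m or angle between any of mug, pitcher, scoop's own z axis and vertical above 0.3 rad).
It fails at once if the tray is dropped or slammed onto the base (over 0.35 m/s within 30 mm of home) (distance between tray and tray_home below 0.03 m and linear speed of tray above 0.35 m/s).
It fails at once if the lid is dropped or slammed onto the tray (over 0.35 m/s within 30 mm of home) (distance between lid and lid_home below 0.03 m and linear speed of lid above 0.35 m/s).
It also fails if it takes over 72 s, if anything falls off the work surface, if the arm or the gripper's body presses on something with over 40 N, if the wrist force passes 120 N, or if a joint passes its speed limit or range.

## Robot

A 6-joint arm with a two-finger parallel gripper is mounted at the origin on the work surface. World frame = base frame: x ahead of the robot, y to its left, z up, the work surface at z = 0. Lengths are in m, angles in rad, forces in N, time in s.
With the tool pointing down it reaches from about 0.35 to 0.875 m from the base axis. Payload 4.2 kg.
Tool frame: the origin (TCP) lies at the very end of the fingers, on their centre line; the grasp point (between the pads) lies 19 mm behind it (r.grasp_offset is the distance from the TCP to the grasp point, in m); z points along the fingers, y is the direction in which the jaws open and shut (so a half turn about z gives the same grasp; the last joint's range is limited). The gripper opens to 87 mm and grips with 3 to 60 N. Pads are 19 mm wide; open, the fingers measure 117 mm over their backs; the gripper's body (75 mm by 190 mm) begins 51 mm behind the grasp point.
Start: joints at [0.259, 0.385, 0.008, 0, -1.194, -0.259], TCP at [0.625, 0, 0.223] pointing down, gripper open.
Joint ranges: [-3.14, 3.14], [-1.21, 2.06], [-1.07, 1.41], [-3.16, 2.05], [-2.99, -0.16], [-3.1, 3.1]. Speed limits (rad/s): [2.79, 2.79, 3.14, 3.14, 3.14, 3.14].

## Interface

Orientations are given as a unit quaternion [w, x, y, z].
In Python, from station import readout, imaging, r gives the robot as it stands.
- The arm moves only by the shell command python3 -m pendant 'ROWS' [OPENING] [FORCE]. ROWS is JSON, a list of rows, each an object with "xyz": the shift along the tool's x, y, z in cm, a list of three; "angular": the turn, a rotation vector about the tool's x, y, z in degrees, a list of three. A call has 1 to 12 rows; each row is the pose to reach, as a shift and turn from the pose measured when the call began, along the tool's axes at that moment; what a row does not reach only later rows make up. A row lasts 1/12 s, in which the tool goes at most 41.7 mm and 7.16 degrees, less where a joint would pass 70% of its speed; a pose out of reach is approached as far as the arm can. A call with a gripper value outside its range is refused whole. OPENING is the gripper command: -1 is fully open, 1 is shut, values between are in proportion, set as the call begins (- or left out, the last holds). The fingers move at their own pace and stop on an object; FORCE is the grip in N (left out, the last holds). Time passes only in rows, so rows that repeat a pose let the fingers close. It gives the time, the measured TCP pose, the force and the opening at its end, in the units of the state.
- readout.state(): the state, without advancing time (a new reading comes with each control period).
- imaging.grab_frame(name): name is "scene" or "side" or "wrist"; returns a dict with "color" (480x640x3 uint8, blue, green, red), "vfov" (degrees; the focal length in pixels is half the picture's height over the tangent of half this angle, whatever the lens; pixels are square), "cx", "cy" (the principal point, pixels), "k1" (the pictures are not rectified: a ray, as slopes to the right and down, at radius r is drawn at 1 + k1 r^2 times it, then the intrinsics apply), "T" (4x4, takes a point from camera to world coordinates); the wrist camera has in their place "hand_eye" (4x4, takes a point from camera to tool coordinates, whose origin is the TCP and whose axes are the flange's). Camera axes: x right, y up, looking along -z (the intrinsics and any distortion apply to the point x, -y, -z); pixel columns grow to the right and rows downward; lengths in m; the calibration is good to about 2 mm. A picture is of the moment at which its call begins: read the wrist's pose just before it. There is no depth.
- r.close_job(): hands the job in, once; it reports no verdict.
The state is a dict: "clock": time; "qpos": joint angles; "dq": joint speeds; "joint_efforts": joint torques, N m; "tool_pos": TCP position; "tcp_rot": TCP orientation; "force": force on the tool from outside, world axes, zero at the start; "ft_torque": the same for the moment, N m; "opening": finger opening in m.
Only numpy, scipy, OpenCV 4.12 (cv2) and the standard library are available. Lean on these libraries where they do the work, as an engineer would, in place of code of your own. Each camera call takes 0.05 s, during which the arm holds its last target. There are 200 camera calls.

## Working session

There is one attempt and no reset: what is moved stays moved. The work goes in short steps, Python scripts to look and compute and a shell command to move; the robot and the scene stay as the last step left them, time stands still between calls to the robot, and variables do not carry over. Pictures are saved under pics/ and viewed, about 8 in all and at most 12, crops included, and the job is handed in when it is done.

```bash
ls; mkdir -p pics; python3 - <<'E'
from station import readout, imaging, r
import cv2
print(readout.state())
for n in("scene","side","wrist"):
    f=imaging.grab_frame(n); cv2.imwrite(f"pics/{n}0.png",f["color"])
    print(n,{k:(v.tolist() if hasattr(v,'tolist') else v) for k,v in f.items() if k!="color"})
print(r.grasp_offset)
E
```

```text
pics
{'clock': 0.0, 'qpos': array([ 2.58596804e-01,  3.85577595e-01,  6.61969785e-03, -4.70829457e-04,
       -1.19395738e+00, -2.58619022e-01]), 'dq': array([-0.0017463 ,  0.00129073, -0.00084959,  0.00147682,  0.00104883,
       -0.00054479]), 'joint_efforts': array([ 5.69075401e-04, -3.90661991e+01,  1.87403029e+01,  4.22001421e+00,
        1.09914420e-02, -1.81494070e-04]), 'tool_pos': array([6.24410939e-01, 1.15980907e-05, 2.21448659e-01]), 'tcp_rot': array([-0.00080583, -0.70703709,  0.70717564,  0.0007218 ]), 'force': array([-0.45383852, -0.30189449, -0.42363937]), 'ft_torque': array([-0.02801818,  0.04115651,  0.00376122]), 'opening': 0.08751351938754418}
scene {'vfov': 56.6732756584062, 'cx': 316.14750687964494, 'cy': 241.55350315425258, 'k1': -0.08366363747722828, 'T': [[0.22938860480892334, -0.544327411579953, 0.8069005744120421, 1.5244826672934813], [0.973247660954139, 0.1171712775199163, -0.19763573100947057, -0.1147117421012725], [0.01303297476068367, 0.8306494812657256, 0.556643135987383, 0.7419825591828045], [0.0, 0.0, 0.0, 1.0]]}
side {'vfov': 46.14887607166863, 'cx': 313.9856473728605, 'cy': 237.2241053129047, 'k1': 0.00404403116377534, 'T': [[0.6796867311043905, 0.40949909426023573, -0.6085527416425588, -0.35836926794101365], [-0.7333071310901914, 0.3602053925287698, -0.5766391650637925, -0.7825512154021187], [-0.016929236630784522, 0.8381900542199494, 0.5451154317700586, 0.9287680487506079], [0.0, 0.0, 0.0, 1.0]]}
wrist {'vfov': 65.7576743324736, 'cx': 320.09079585548506, 'cy': 245.13873826800054, 'k1': 0.008073786812580462, 'hand_eye': [[0.0004481610914546316, 0.9594822215310764, 0.28176881608408466, 0.07759394728529931], [0.9999996201505097, -0.0006406425127730181, 0.0005909957760981113, -0.0008237444624085155], [0.0007475630225232962, 0.2817684441930314, -0.959482144183291, -0.16214318408194336], [0.0, 0.0, 0.0, 1.0]]}
0.0187
```

View pics/scene0.png

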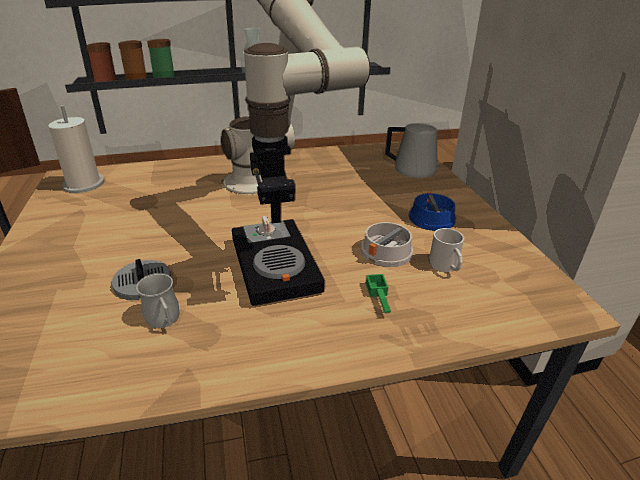

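View pics/side0.png

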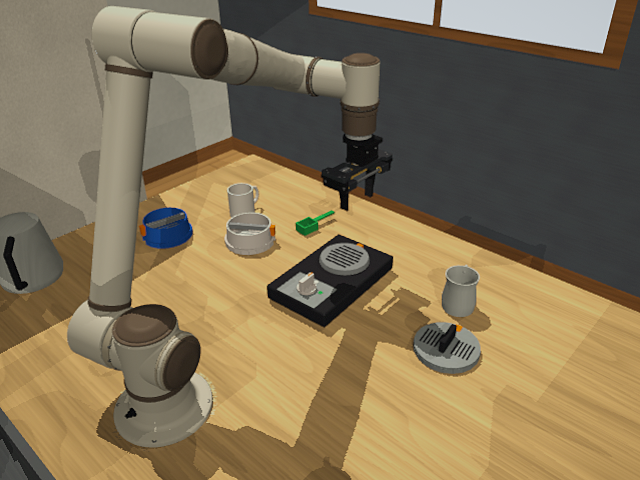

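```bash
cat > h.py <<'E'
import numpy as np, cv2
from scipy.spatial.transform import Rotation as R
from station import readout, imaging, r
def tool():
    s=readout.state(); q=s["tcp_rot"]; T=np.eye(4)
    T[:3,:3]=R.from_quat([q[1],q[2],q[3],q[0]]).as_matrix(); T[:3,3]=s["tool_pos"]; return T
def grab(n):
    T=tool(); f=imaging.grab_frame(n)
    f["W"]=T@np.array(f["hand_eye"]) if n=="wrist" else np.array(f["T"]); return f
def und(f,uv):
    F=240/np.tan(np.radians(f["vfov"]/2)); K=np.array([[F,0,f["cx"]],[0,F,f["cy"]],[0,0,1.]])
    return cv2.undistortPoints(np.float64(uv).reshape(-1,1,2),K,np.array([f["k1"],0,0,0.])).reshape(-1,2)
def ray(f,uv):
    p=und(f,uv); d=np.c_[p[:,0],-p[:,1],-np.ones(len(p))]@f["W"][:3,:3].T
    return f["W"][:3,3],d
def plane(f,uv,z):
    o,d=ray(f,uv); return o+d*((z-o[2])/d[:,2])[:,None]
def proj(f,P):
    F=240/np.tan(np.radians(f["vfov"]/2)); K=np.array([[F,0,f["cx"]],[0,F,f["cy"]],[0,0,1.]])
    c=(np.atleast_2d(P)-f["W"][:3,3])@f["W"][:3,:3]; c=c*[1,-1,-1]
    return cv2.projectPoints(c,np.zeros(3),np.zeros(3),K,np.array([f["k1"],0,0,0.]))[0].reshape(-1,2)
def orange(f):
    h=cv2.cvtColor(f["color"],cv2.COLOR_BGR2HSV); m=cv2.inRange(h,(4,190,130),(16,255,255))
    n,l,s,c=cv2.connectedComponentsWithStats(m)
    return [(c[i].round(1).tolist(),int(s[i,4])) for i in range(1,n) if s[i,4]>6]
def circ(xy):  # algebraic circle fit
    A=np.c_[2*xy,np.ones(len(xy))]; s=np.linalg.lstsq(A,(xy**2).sum(1),rcond=None)[0]
    return s[:2],np.sqrt(s[2]+s[:2]@s[:2])
E
python3 - <<'E'
from h import *
a=grab("scene");b=grab("side");w=grab("wrist")
for n,f in(("sc",a),("si",b),("wr",w)): print(n,orange(f))
np.set_printoptions(precision=4,suppress=True)
print("tray",plane(a,[[388,238]],.058),plane(b,[[250,228]],.058),"key",plane(a,[[373,248]],.043))
print("lid",plane(a,[[142,278]],.017),plane(b,[[447,346]],.017),"key",plane(b,[[458,327]],.017))
print("drum",plane(a,[[279,261]],.063),plane(b,[[345,258]],.063))
E
```

```text
sc [([373.4, 246.8], 24), ([285.5, 277.1], 33)]
si [([142.3, 229.4], 46), ([271.9, 231.0], 30)]
wr [([513.5, 235.0], 57), ([271.9, 237.2], 33)]
tray [[0.558  0.3298 0.058 ]] [[0.5265 0.3125 0.058 ]] key [[0.5757 0.2803 0.043 ]]
lid [[ 0.5444 -0.3425  0.017 ]] [[ 0.5265 -0.3541  0.017 ]] key [[ 0.5988 -0.3395  0.017 ]]
drum [[0.6075 0.0124 0.063 ]] [[0.5883 0.0022 0.063 ]]
```

View pics/wrist0.png

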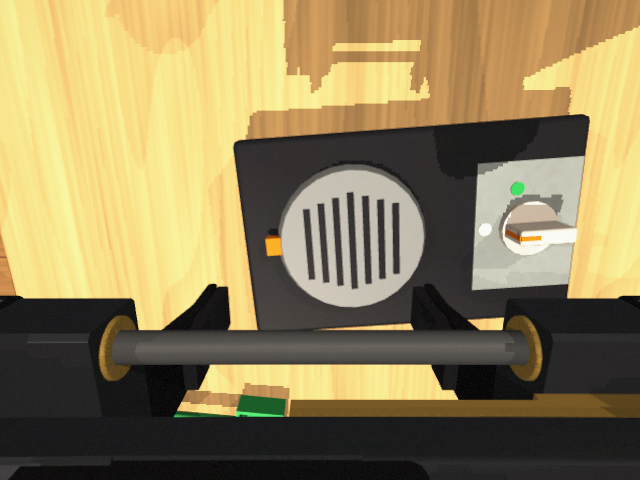

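```bash
cat >> h.py <<'E'
def tri(f,u,g,v):
    o1,d1=ray(f,[u]);o2,d2=ray(g,[v]);d1=d1[0];d2=d2[0]
    s=np.linalg.lstsq(np.c_[d1,-d2],o2-o1,rcond=None)[0]
    p,q=o1+s[0]*d1,o2+s[1]*d2; return (p+q)/2,np.linalg.norm(p-q)
np.set_printoptions(precision=4,suppress=True)
def rect(f,c,z,half=.15,res=.0005):
    """top-down orthophoto of plane z: row 0 = +x, col 0 = +y"""
    n=int(2*half/res); g=np.arange(n)*res-half
    X,Y=np.meshgrid(c[0]-g,c[1]-g,indexing='ij')
    uv=proj(f,np.c_[X.ravel(),Y.ravel(),np.full(X.size,z)]).astype(np.float32).reshape(n,n,2)
    return cv2.remap(f["color"],uv[...,0],uv[...,1],cv2.INTER_LINEAR)
def lum_circle(f,mask,z):
    cs=cv2.findContours(mask,cv2.RETR_EXTERNAL,cv2.CHAIN_APPROX_NONE)[0]; c=max(cs,key=cv2.contourArea).reshape(-1,2)
    P=plane(f,cv2.convexHull(c).reshape(-1,2),z)[:,:2]; ctr,rad=circ(P)
    for _ in range(3):
        e=abs(np.linalg.norm(P-ctr,axis=1)-rad); k=e<max(.0015,np.median(e)*2); ctr,rad=circ(P[k])
    return ctr,rad,k.mean()
E
python3 - <<'E'
from h import *
a=grab("scene");b=grab("side");w=grab("wrist")
print("traykey",tri(a,[373.4,246.8],b,[271.9,231.0]))
print("basekey wr",plane(w,[[271.9,245]],.061), "sc",plane(a,[[285.5,277.1]],.0565))
h=cv2.cvtColor(w["color"],cv2.COLOR_BGR2HSV)
m=cv2.inRange(h,(0,0,110),(180,60,255)); m[:, :275]=0;m[:,430:]=0;m[:150]=0;m[310:]=0
m=cv2.morphologyEx(m,cv2.MORPH_CLOSE,np.ones((15,15)))
print("drum",lum_circle(w,m,.063))
# black base corners
k=cv2.inRange(h,(0,0,0),(180,255,80)); 
P=plane(w,[[235,142],[588,115],[258,331],[571,298]],.05);print(P)
print("green dot",plane(w,[[517,188]],.05),"white",plane(w,[[485,230]],.05))
cs=cv2.rectangle(w["color"].copy(),(0,0),(1,1),0)
cv2.imwrite("pics/w1.png",cv2.resize(w["color"][150:310,420:600],None,fx=4,fy=4))
t=rect(a,(.55,.33),.058,.12); l=rect(b,(.53,-.35),.017,.12)
cv2.imwrite("pics/c1.png",np.hstack([cv2.resize(a["color"][215:280,350:420],(400,372)),cv2.resize(b["color"][310:385,400:490],(400,372))]))
E
```

```text
traykey (array([0.5759, 0.2778, 0.043 ]), np.float64(0.010030352350855047))
basekey wr [[0.6696 0.0173 0.061 ]] sc [[0.6684 0.0184 0.0565]]
drum (array([0.5969, 0.0133]), np.float64(0.06447166825384541), np.float64(1.0))
[[ 0.6997 -0.0725  0.05  ]
 [ 0.3989 -0.0944  0.05  ]
 [ 0.6884  0.1108  0.05  ]
 [ 0.381   0.0743  0.05  ]]
green dot [[ 0.4494 -0.0328  0.05  ]] white [[0.4731 0.006  0.05  ]]
```

View pics/c1.png

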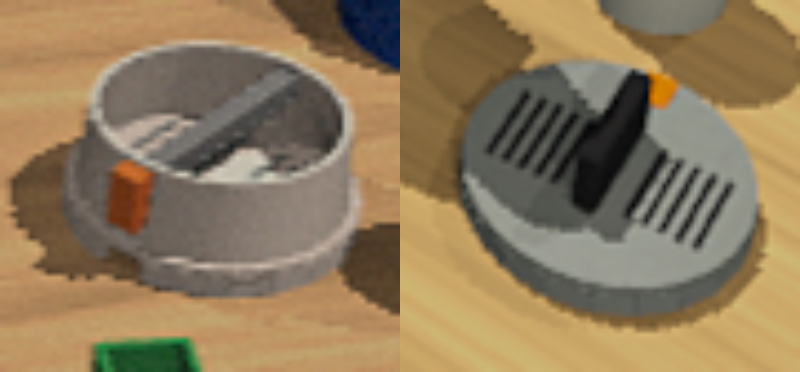

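```bash
python3 -m pendant '[{"xyz":[-31,8,-2],"angular":[0,0,0]},{"xyz":[-31,8,-2],"angular":[0,0,0]},{"xyz":[-31,8,-2],"angular":[0,0,0]},{"xyz":[-31,8,-2],"angular":[0,0,0]},{"xyz":[-31,8,-2],"angular":[0,0,0]},{"xyz":[-31,8,-2],"angular":[0,0,0]},{"xyz":[-31,8,-2],"angular":[0,0,0]},{"xyz":[-31,8,-2],"angular":[0,0,0]},{"xyz":[-31,8,-2],"angular":[0,0,0]},{"xyz":[-31,8,-2],"angular":[0,0,0]},{"xyz":[-31,8,-2],"angular":[0,0,0]}]' -1
python3 - <<'E'
from h import *
w=grab("wrist");cv2.imwrite("pics/wt.png",w["color"]);print(tool()[:3],orange(w))
E
```

```text
clock: 1.37
tool_pos: [0.5448, 0.3097, 0.2423]
tcp_rot: [0.0, 0.707, -0.707, -0.0]
force: [0.7, -1.6, -0.2]
opening: 0.0871
[[-0.0009 -1.     -0.0005  0.5451]
 [-1.      0.0009 -0.0004  0.3091]
 [ 0.0004  0.0005 -1.      0.2424]] [([284.7, 180.7], 41), ([283.0, 194.0], 7)]
```

View pics/wt.png

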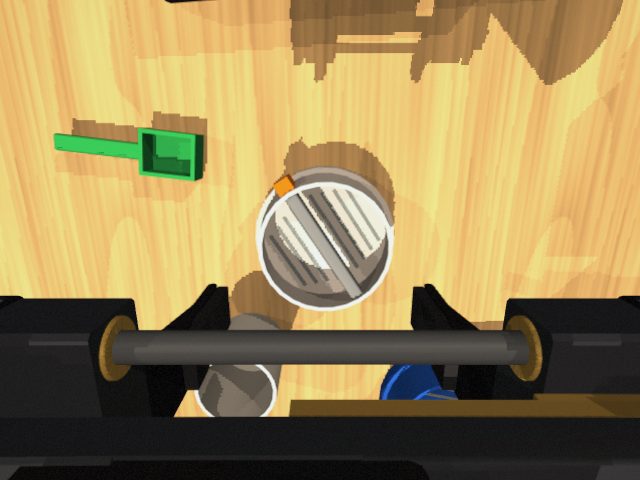

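```bash
python3 - <<'E'
from h import *
w=grab("wrist")
g=cv2.cvtColor(w["color"],cv2.COLOR_BGR2GRAY)
# rim: outermost bright edge along radial scan from model centre, on plane z=.06
c=plane(w,[[325,246]],.06)[0,:2]
for it in range(4):
    P=[]
    for t in np.radians(np.arange(0,360,4)):
        rr=np.arange(.055,.0685,.0003); pts=np.c_[c[0]+rr*np.cos(t),c[1]+rr*np.sin(t),np.full(len(rr),.06)]
        uv=proj(w,pts).astype(np.float32); v=cv2.remap(g,uv[:,:1],uv[:,1:],cv2.INTER_LINEAR).ravel()
        k=np.argmax(v)
        if v[k]>215: P.append(pts[k,:2])
    P=np.array(P); cc,rad=circ(P); e=abs(np.linalg.norm(P-cc,axis=1)-rad); cc,rad=circ(P[e<.002]); c=cc
    print(c,rad,len(P),(e<.002).sum())
key=plane(w,[[284.5,181]],.058)[0,:2]; d=key-c; print("key",key,np.linalg.norm(d),np.degrees(np.arctan2(d[1],d[0])))
h=cv2.cvtColor(w["color"],cv2.COLOR_BGR2HSV)
o=cv2.inRange(h,(4,150,60),(20,255,255)); print([x for x in orange(w)])
b=plane(w,[[296.5,198],[354,293]],.057)[:,:2]; d=b[0]-b[1]; print("bar",b,b.mean(0),np.degrees(np.arctan2(d[1],d[0])))
cv2.imwrite("pics/wt2.png",cv2.resize(w["color"][160:320,240:410],None,fx=4,fy=3.7))
E
```

```text
[0.5412 0.3378] 0.06278145191160375 90 90
[0.5411 0.3377] 0.06284814666816399 90 90
[0.5412 0.3377] 0.06283406004562532 90 89
[0.5411 0.3377] 0.06285809865090607 90 90
key [0.579  0.2713] 0.07644492527018847 -60.33810988877699
[([285.7, 182.1], 43), ([283.7, 194.1], 10)]
bar [[0.5682 0.2873]
 [0.5117 0.384 ]] [0.54   0.3356] -59.717517200717396
```

View pics/wt2.png

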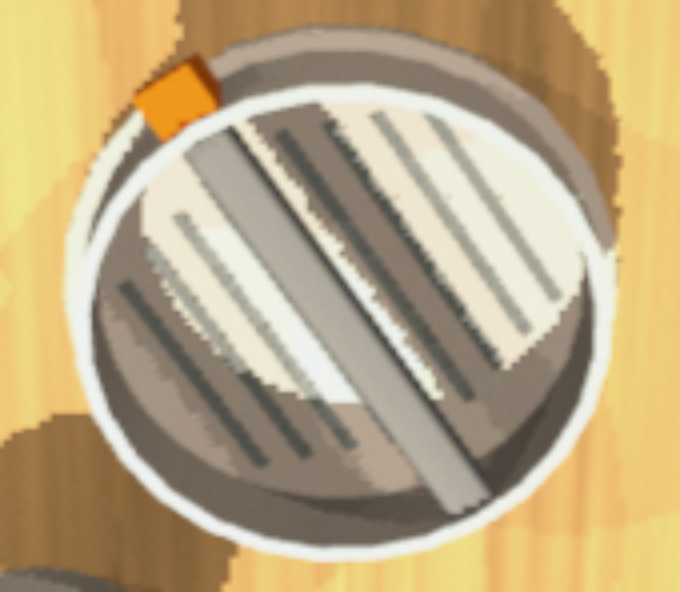

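```bash
python3 -m pendant '[{"xyz":[-1,0.2,2],"angular":[0,0,-6]},{"xyz":[-2,0.3,4],"angular":[0,0,-12]},{"xyz":[-2.85,0.4,7],"angular":[0,0,-18]},{"xyz":[-2.85,0.4,10],"angular":[0,0,-24]},{"xyz":[-2.85,0.4,13],"angular":[0,0,-30]},{"xyz":[-2.85,0.4,15],"angular":[0,0,-30]},{"xyz":[-2.85,0.4,17],"angular":[0,0,-30]},{"xyz":[-2.85,0.4,18.5],"angular":[0,0,-30]},{"xyz":[-2.85,0.4,20],"angular":[0,0,-30]},{"xyz":[-2.85,0.4,21],"angular":[0,0,-30]},{"xyz":[-2.85,0.4,21],"angular":[0,0,-30]}]' -0.03 20
python3 -m pendant '[{"xyz":[0,0,0],"angular":[0,0,0]},{"xyz":[0,0,0],"angular":[0,0,0]},{"xyz":[0,0,0],"angular":[0,0,0]},{"xyz":[0,0,0],"angular":[0,0,0]},{"xyz":[0,0,0],"angular":[0,0,0]},{"xyz":[0,0,0],"angular":[0,0,0]}]' 1 25
```

```text
clock: 2.38
tool_pos: [0.5405, 0.3349, 0.03]
tcp_rot: [0.003, 0.865, -0.502, -0.001]
force: [-0.6, 0.4, -0.3]
opening: 0.045
clock: 2.88
tool_pos: [0.541, 0.3355, 0.0308]
tcp_rot: [0.002, 0.865, -0.501, -0.001]
force: [-0.4, 0.5, 0.9]
opening: 0.0128
```

```bash
python3 - <<'E'
from h import *
f=imaging.grab_frame("wrist"); im=cv2.imread("pics/wrist0.png")
T=np.eye(4);q=[-0.00080583,-0.70703709,0.70717564,0.0007218];T[:3,:3]=R.from_quat([q[1],q[2],q[3],q[0]]).as_matrix();T[:3,3]=[.62441,0,.22145]
f["W"]=T@np.array(f["hand_eye"]); f["color"]=im
def sub(v,th): k=np.argmax(v<th); return k
V=im.max(2).astype(int)
top=[(u,60+np.argmax((V[60:200,u]<75))) for u in list(range(250,425,4))]
P=plane(f,top,.05)[:,:2]; vx,vy,_,_=cv2.fitLine(P.astype(np.float32),cv2.DIST_HUBER,0,.001,.001).ravel()
print("top edge",np.degrees(np.arctan2(vy,vx))%180,P[0],P[-1],P.mean(0))
lf=[(200+np.argmax((V[r_,200:300]<75)),r_) for r_ in range(155,320,4)]
P=plane(f,lf,.05)[:,:2]; vx,vy,_,_=cv2.fitLine(P.astype(np.float32),cv2.DIST_HUBER,0,.001,.001).ravel()
print("end edge",np.degrees(np.arctan2(vy,vx))%180-90,P.mean(0),P[0],P[-1])
# slots on drum
m=(V[195:290,295:405]<70).astype(np.uint8)*255
for c in cv2.findContours(m,cv2.RETR_EXTERNAL,cv2.CHAIN_APPROX_NONE)[0]:
    if len(c)<60: continue
    p=plane(f,c.reshape(-1,2)+[295,195],.063)[:,:2]; vx,vy,x,y=cv2.fitLine(p.astype(np.float32),cv2.DIST_L2,0,.001,.001).ravel()
    print("slot",np.degrees(np.arctan2(vy,vx))%180-90,x,y)
h=cv2.cvtColor(im,cv2.COLOR_BGR2HSV)
for nm,lo,hi,z in(("green",(50,120,80),(80,255,255),.05),):
    mm=cv2.inRange(h,lo,hi); mm[300:]=0; M=cv2.moments(mm,True); print(nm,plane(f,[[M["m10"]/M["m00"],M["m01"]/M["m00"]]],z))
b=plane(f,[[510,228],[574,228],[510,243]],.0885); print("dial",b)
E
```

```text
top edge 4.094125 [ 0.6854 -0.0748] [ 0.5376 -0.0855] [ 0.6113 -0.0803]
end edge 4.000084 [0.705  0.0137] [ 0.6991 -0.0622] [0.744  0.0962]
slot 4.011734 0.635221 0.014816533
slot 4.179924 0.62223166 0.013956324
slot 4.107025 0.55725104 0.009462509
slot 4.1450577 0.5702617 0.01023958
slot 4.079506 0.60925543 0.012886441
slot 4.0358276 0.58327544 0.011023464
slot 4.0337753 0.5962365 0.012723477
green [[ 0.4486 -0.0332  0.05  ]]
dial [[ 0.4699 -0.006   0.0885]
 [ 0.4179 -0.006   0.0885]
 [ 0.4681  0.0067  0.0885]]
```

```bash
python3 -m pendant '[{"xyz":[0,0,-1],"angular":[0,0,0]},{"xyz":[0,0,-3],"angular":[0,0,0]},{"xyz":[0,0,-6],"angular":[0,0,-5]},{"xyz":[0,0,-9],"angular":[0,0,-12]},{"xyz":[0,0,-11],"angular":[0,0,-19]},{"xyz":[2,-1,-12],"angular":[0,0,-26]},{"xyz":[5,-3,-12],"angular":[0,0,-33]},{"xyz":[8,-4,-12],"angular":[0,0,-40]},{"xyz":[11,-5.5,-12],"angular":[0,0,-47]},{"xyz":[14,-7,-12],"angular":[0,0,-54]},{"xyz":[17,-8,-12],"angular":[0,0,-61]},{"xyz":[20,-9.5,-12],"angular":[0,0,-63.5]}]'
```

```text
clock: 3.93
tool_pos: [0.7227, 0.2081, 0.1498]
tcp_rot: [0.001, 1.0, 0.031, -0.003]
force: [0.2, 1.6, -3.6]
opening: 0.0127
```

```bash
python3 -m pendant '[{"xyz":[-2.5,3.2,0],"angular":[0,0,-0.5]},{"xyz":[-5,6.5,0],"angular":[0,0,-0.5]},{"xyz":[-7.5,10,0],"angular":[0,0,-0.5]},{"xyz":[-10,13.5,0.5],"angular":[0,0,-0.5]},{"xyz":[-12,16.5,1.5],"angular":[0,0,-0.5]},{"xyz":[-13.65,18.67,2.5],"angular":[0,0,-0.5]},{"xyz":[-13.65,18.67,3.5],"angular":[0,0,-0.5]},{"xyz":[-13.65,18.67,4.5],"angular":[0,0,-0.5]},{"xyz":[-13.65,18.67,4.5],"angular":[0,0,-0.5]},{"xyz":[-13.65,18.67,4.5],"angular":[0,0,-0.5]}]'
python3 - <<'E'
from h import *
w=grab("wrist");b=grab("side");a=grab("scene");T=tool();print(T[:3]);cv2.imwrite("pics/t3.png",np.hstack([w["color"][100:400,120:520],cv2.resize(a["color"][180:310,220:350],(300,300)) ]))
cv2.imwrite("pics/wt3.png",w["color"])
print(orange(w),orange(a))
E
```

```text
clock: 4.77
tool_pos: [0.5981, 0.0138, 0.1055]
tcp_rot: [0.002, 0.999, 0.036, -0.004]
force: [0.0, -0.3, -3.9]
opening: 0.0127
[[ 0.9973  0.0728 -0.005   0.599 ]
 [ 0.0728 -0.9973 -0.0029  0.0141]
 [-0.0052  0.0025 -1.      0.1066]]
[([329.0, 150.9], 316), ([305.1, 145.4], 7), ([313.9, 153.9], 189), ([301.9, 157.2], 65), ([299.0, 175.4], 9), ([329.5, 175.9], 25), ([336.7, 177.6], 14), ([303.8, 178.2], 8)] [([285.6, 255.9], 70), ([285.9, 277.5], 26)]
```

View pics/t3.png

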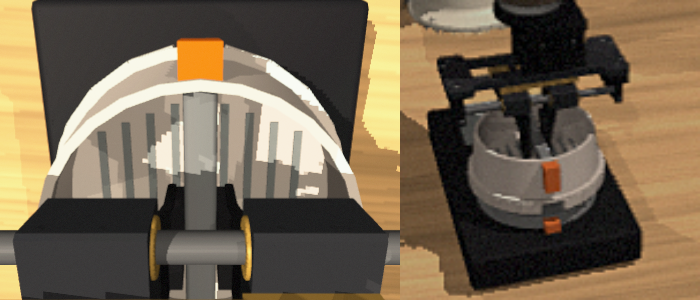

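```bash
python3 - <<'E'
from h import *
w=grab("wrist");T=tool();z=T[2,3]+.0272
p=plane(w,[[298,140],[343,139]],z);print(T[:3,3],z,p); m=p.mean(0)[:2]
g=cv2.cvtColor(w["color"],cv2.COLOR_BGR2GRAY)
b=plane(w,[[306,200],[334,200]],z); print("bar",b)
print("axis est", m-.0785*T[:2,0])
E
```

```text
[0.5988 0.014  0.1066] 0.1338424580426292 [[0.6753 0.0272 0.1338]
 [0.6768 0.0116 0.1338]]
bar [[0.6545 0.0231 0.1338]
 [0.6552 0.0129 0.1338]]
axis est [0.5978 0.0137]
```

```bash
python3 -m pendant '[{"xyz":[-0.1,0,0.3],"angular":[0,0,0]},{"xyz":[-0.1,0,0.6],"angular":[0,0,0]},{"xyz":[-0.1,0,0.9],"angular":[0,0,0]},{"xyz":[-0.1,0,1.1],"angular":[0,0,0]},{"xyz":[-0.1,0,1.3],"angular":[0,0,0]},{"xyz":[-0.1,0,1.5],"angular":[0,0,0]},{"xyz":[-0.1,0,1.7],"angular":[0,0,0]},{"xyz":[-0.1,0,1.9],"angular":[0,0,0]},{"xyz":[-0.1,0,2.1],"angular":[0,0,0]},{"xyz":[-0.1,0,2.2],"angular":[0,0,0]},{"xyz":[-0.1,0,2.3],"angular":[0,0,0]},{"xyz":[-0.1,0,2.3],"angular":[0,0,0]}]'
```

```text
clock: 5.97
tool_pos: [0.5976, 0.0139, 0.0834]
tcp_rot: [0.001, 0.999, 0.036, -0.003]
force: [0.3, -0.3, -4.4]
opening: 0.0125
```

```bash
python3 -m pendant '[{"xyz":[0,0,0.1],"angular":[0,0,0]},{"xyz":[0,0,0.2],"angular":[0,0,0]},{"xyz":[0,0,0.3],"angular":[0,0,0]},{"xyz":[0,0,0.3],"angular":[0,0,0]}]'
```

```text
clock: 6.3
tool_pos: [0.5986, 0.014, 0.0818]
tcp_rot: [0.001, 0.999, 0.037, -0.002]
force: [0.9, 0.5, 3.9]
opening: 0.0128
```

```bash
python3 -m pendant '[{"xyz":[0,0,0],"angular":[0,0,0]},{"xyz":[0,0,0],"angular":[0,0,0]},{"xyz":[0,0,0],"angular":[0,0,0]},{"xyz":[0,0,0],"angular":[0,0,0]},{"xyz":[0,0,-1],"angular":[0,0,0]},{"xyz":[0,0,-3],"angular":[0,0,0]},{"xyz":[0,0,-6],"angular":[0,0,0]},{"xyz":[0,0,-9],"angular":[0,0,0]},{"xyz":[0,0,-12],"angular":[0,0,0]},{"xyz":[0,0,-14],"angular":[0,0,0]},{"xyz":[0,0,-14],"angular":[0,0,0]}]' -0.05
python3 - <<'E'
from h import *
w=grab("wrist");a=grab("scene");s=grab("side")
cv2.imwrite("pics/wt4.png",np.hstack([w["color"][0:400,120:520],cv2.resize(a["color"][200:310,220:350],(400,400))]))
print(tool()[:3,3],orange(w),orange(a),orange(s))
E
```

```text
clock: 7.22
tool_pos: [0.6018, 0.0146, 0.2285]
tcp_rot: [0.001, 0.999, 0.037, 0.004]
force: [0.9, -0.2, 1.7]
opening: 0.0457
[0.5985 0.0144 0.2217] [([320.4, 144.6], 28), ([319.9, 373.8], 41)] [([285.5, 264.6], 61), ([286.0, 278.0], 23)] [([142.3, 229.6], 45)]
```

View pics/wt4.png

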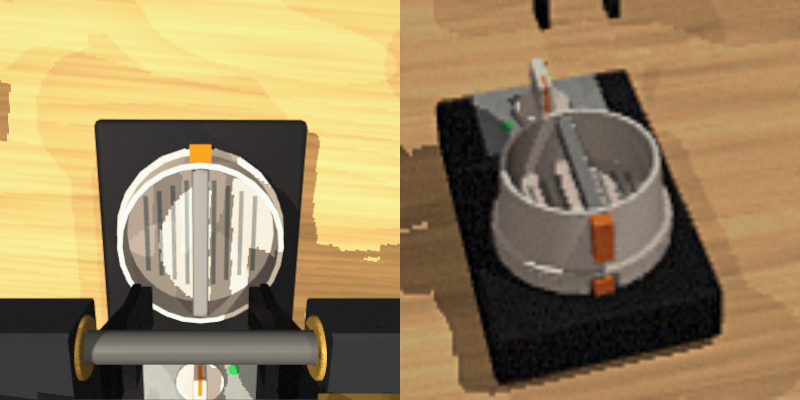

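```bash
python3 -m pendant '[{"xyz":[-0.5,4,0],"angular":[0,0,0]},{"xyz":[-1.5,8,0],"angular":[0,0,0]},{"xyz":[-2.5,12,0],"angular":[0,0,0]},{"xyz":[-3,16,0],"angular":[0,0,0]},{"xyz":[-4,20,0],"angular":[0,0,0]},{"xyz":[-5,24,0],"angular":[0,0,0]},{"xyz":[-6,28,0],"angular":[0,0,0]},{"xyz":[-6.6,32,0],"angular":[0,0,0]},{"xyz":[-6.6,36,0],"angular":[0,0,0]},{"xyz":[-6.6,36,0],"angular":[0,0,0]},{"xyz":[-6.6,36,0],"angular":[0,0,0]}]'
python3 - <<'E'
from h import *
w=grab("wrist");cv2.imwrite("pics/wl.png",w["color"]);print(tool()[:3],orange(w))
E
```

```text
clock: 8.28
tool_pos: [0.5576, -0.3512, 0.22]
tcp_rot: [0.0, 0.999, 0.035, -0.004]
force: [0.0, 0.0, -0.2]
opening: 0.0459
[[ 0.9974  0.0712 -0.0071  0.5579]
 [ 0.0712 -0.9975 -0.0008 -0.3498]
 [-0.0071  0.0002 -1.      0.2205]] []
```

View pics/wl.png

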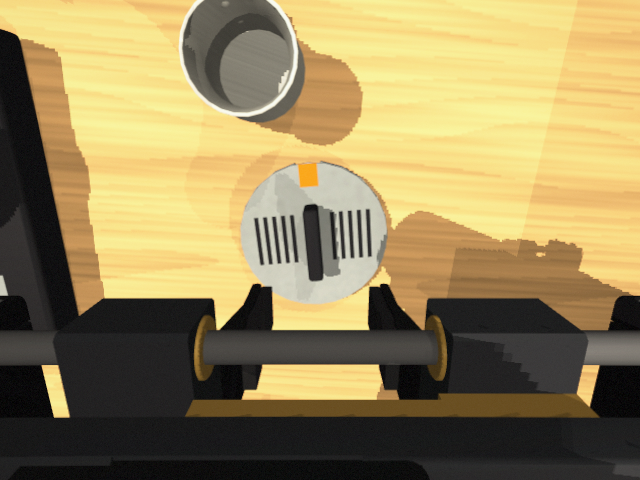

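```bash
python3 - <<'E'
from h import *
w=grab("wrist"); h=cv2.cvtColor(w["color"],cv2.COLOR_BGR2HSV); T=tool()
m=cv2.inRange(h,(0,0,0),(180,55,255)); m|=cv2.inRange(h,(8,200,180),(20,255,255)); m[:155]=0;m[308:]=0;m[:,:225]=0;m[:,400:]=0
m=cv2.morphologyEx(m,cv2.MORPH_OPEN,np.ones((5,5)))
c,rad,k=lum_circle(w,m,.017); print(c,rad,k)
def deg(d): return np.degrees(np.arctan2(d[1],d[0]))
o=cv2.inRange(h,(10,200,180),(22,255,255)); o[:155]=0;o[200:]=0;o[:,:290]=0;o[:,330:]=0
M=cv2.moments(o,True);p=plane(w,[[M["m10"]/M["m00"],M["m01"]/M["m00"]]],.017)[0,:2]; print("patch",p,np.linalg.norm(p-c),deg(p-c))
bl=cv2.inRange(h,(0,0,0),(180,255,62)); bl[:200]=0;bl[285:]=0;bl[:,:300]=0;bl[:,:]*=1;bl[:,325:]=0
pts=np.argwhere(bl>0)[:,::-1]; P=plane(w,pts,.051)[:,:2]
vx,vy,x,y=cv2.fitLine(P.astype(np.float32),cv2.DIST_HUBER,0,.001,.001).ravel(); print("bar",x,y,deg((vx,vy)))
s=[]
m2=(w["color"].max(2)<80).astype(np.uint8)*255; m2[:200]=0;m2[275:]=0;m2[:,:245]=0;m2[:,385:]=0
for cc in cv2.findContours(m2,cv2.RETR_EXTERNAL,cv2.CHAIN_APPROX_NONE)[0]:
    if len(cc)<60: continue
    q=plane(w,cc.reshape(-1,2),.017)[:,:2]; v=cv2.fitLine(q.astype(np.float32),cv2.DIST_L2,0,.001,.001).ravel(); s.append((deg(v[:2]),v[2],v[3]))
print(np.array(s))
E
```

```text
[ 0.5362 -0.3464] 0.07439234838753424 0.9333333333333333
patch [ 0.5978 -0.3368] 0.06236657864950083 8.795087116857422
bar 0.54010236 -0.34615958 8.202746
[[ 8.6085  0.5272 -0.2909]
 [ 8.6627  0.5289 -0.2997]
 [ 8.5894  0.5313 -0.3176]
 [ 8.5634  0.5301 -0.3087]
 [ 8.5425  0.533  -0.3264]
 [ 8.7122  0.5387 -0.3661]
 [ 8.5597  0.5408 -0.3839]
 [ 8.5272  0.5402 -0.3749]
 [ 8.5258  0.5425 -0.3928]
 [ 8.4627  0.5442 -0.4016]
 [ 8.0476  0.5319 -0.3461]]
```

```bash
python3 -m pendant '[{"xyz":[-1,-0.3,3],"angular":[0,0,-2]},{"xyz":[-2.08,-0.53,6],"angular":[0,0,-4.5]},{"xyz":[-2.08,-0.53,9],"angular":[0,0,-4.5]},{"xyz":[-2.08,-0.53,12],"angular":[0,0,-4.5]},{"xyz":[-2.08,-0.53,14.5],"angular":[0,0,-4.5]},{"xyz":[-2.08,-0.53,16.5],"angular":[0,0,-4.5]},{"xyz":[-2.08,-0.53,18],"angular":[0,0,-4.5]},{"xyz":[-2.08,-0.53,19],"angular":[0,0,-4.5]},{"xyz":[-2.08,-0.53,19.6],"angular":[0,0,-4.5]},{"xyz":[-2.08,-0.53,19.8],"angular":[0,0,-4.5]},{"xyz":[-2.08,-0.53,19.8],"angular":[0,0,-4.5]}]'
python3 -c "from h import *; print(tool())"
```

```text
clock: 9.3
tool_pos: [0.5363, -0.3449, 0.0235]
tcp_rot: [0.0, 0.997, 0.076, -0.003]
force: [0.1, 0.5, 0.4]
opening: 0.046
[[ 0.9884  0.1519 -0.0061  0.5363]
 [ 0.1519 -0.9884 -0.0013 -0.3449]
 [-0.0062  0.0004 -1.      0.0235]
 [ 0.      0.      0.      1.    ]]
```

```bash
python3 -m pendant '[{"xyz":[0,0,0],"angular":[0,0,0]},{"xyz":[0,0,0],"angular":[0,0,0]},{"xyz":[0,0,0],"angular":[0,0,0]},{"xyz":[0,0,0],"angular":[0,0,0]},{"xyz":[0,0,0],"angular":[0,0,0]},{"xyz":[0,0,0],"angular":[0,0,0]}]' 1 25
python3 -m pendant '[{"xyz":[0,0,-1],"angular":[0,0,0]},{"xyz":[0,0,-3],"angular":[0,0,0]},{"xyz":[0,0,-6],"angular":[0,0,2]},{"xyz":[0,0,-9.5],"angular":[0,0,4.5]},{"xyz":[0,0,-13],"angular":[0,0,4.5]},{"xyz":[0,0,-16],"angular":[0,0,4.5]},{"xyz":[0,0,-18],"angular":[0,0,4.5]},{"xyz":[0,0,-18],"angular":[0,0,4.5]}]'
python3 -c "from h import *; print(tool())"
```

```text
clock: 9.8
tool_pos: [0.5365, -0.3452, 0.0238]
tcp_rot: [0.001, 0.997, 0.076, -0.003]
force: [-1.2, 1.3, 0.5]
opening: 0.0138
clock: 10.47
tool_pos: [0.5396, -0.3461, 0.2102]
tcp_rot: [0.003, 0.999, 0.037, 0.002]
force: [1.2, -0.3, -2.3]
opening: 0.0142
[[ 0.9972  0.0743  0.0044  0.5396]
 [ 0.0743 -0.9972 -0.0065 -0.3461]
 [ 0.0039  0.0068 -1.      0.2102]
 [ 0.      0.      0.      1.    ]]
```

```bash
python3 -m pendant '[{"xyz":[1,-3.5,0],"angular":[0,0,0]},{"xyz":[2,-7,0],"angular":[0,0,0]},{"xyz":[3,-11,0],"angular":[0,0,0]},{"xyz":[4,-15,0],"angular":[0,0,0]},{"xyz":[5,-19,0],"angular":[0,0,0]},{"xyz":[6,-23,0],"angular":[0,0,0]},{"xyz":[7,-27,0],"angular":[0,0,0]},{"xyz":[8,-31,0],"angular":[0,0,0]},{"xyz":[8.4,-34,1],"angular":[0,0,0]},{"xyz":[8.4,-35.4,2.5],"angular":[0,0,0]},{"xyz":[8.4,-35.4,4],"angular":[0,0,0]},{"xyz":[8.4,-35.4,4],"angular":[0,0,0]}]'
python3 - <<'E'
from h import *
w=grab("wrist");a=grab("scene");s=grab("side");print(tool()[:3],orange(w),orange(a))
cv2.imwrite("pics/l3.png",np.hstack([w["color"][0:400,120:520],cv2.resize(a["color"][190:310,220:350],(400,400))]))
E
```

```text
clock: 11.47
tool_pos: [0.5937, 0.0139, 0.1631]
tcp_rot: [0.004, 0.999, 0.038, -0.003]
force: [-0.5, -0.8, -3.5]
opening: 0.014
[[ 0.9973  0.074   0.0037  0.5972]
 [ 0.074  -0.9972 -0.0071  0.0124]
 [ 0.0031  0.0073 -1.      0.168 ]] [([320.5, 129.3], 61), ([320.5, 147.0], 12), ([339.0, 194.5], 10)] [([282.8, 240.0], 31), ([285.5, 264.6], 58), ([285.9, 278.0], 21)]
```

View pics/l3.png

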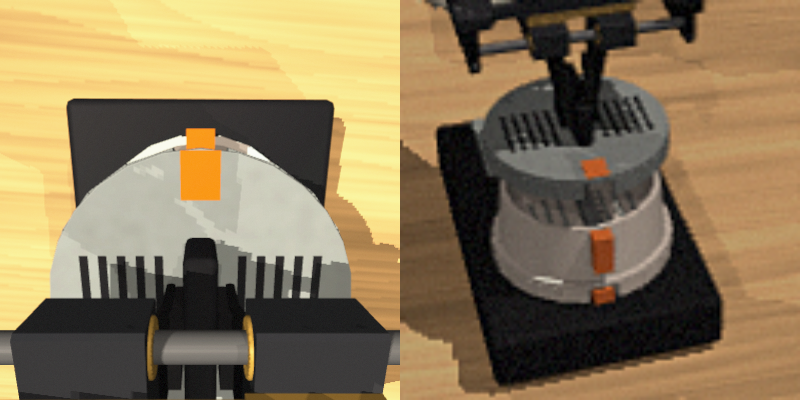

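```bash
python3 - <<'E'
from h import *
w=grab("wrist");T=tool();print(T[:3],readout.state()["tool_pos"])
u=np.array([.9974,.0715])
k=plane(w,[[306,128.5],[335.5,128.5]],.109)[:,:2].mean(0); print("tray axis from key",k-.0785*u)
z=T[2,3]-.0068; c=plane(w,[[301,199],[339.5,199],[301,151],[338.5,151]],z)[:,:2]; print("patch",c.mean(0),c.mean(0)-T[:2,3], "lid axis", c.mean(0)-.0624*T[:2,0])
p=plane(w,[[171,270],[470.5,270]],z)[:,:2];print(p)
E
```

```text
[[ 0.9973  0.0735  0.0052  0.5976]
 [ 0.0735 -0.9973 -0.0066  0.0123]
 [ 0.0047  0.007  -1.      0.1686]] [0.5976 0.0123 0.1686]
tray axis from key [0.6014 0.0118]
patch [0.6584 0.0167] [0.0608 0.0044] lid axis [0.5962 0.0121]
[[ 0.6085  0.0846]
 [ 0.6188 -0.0591]]
```

```bash
python3 - <<'E'
from h import *
a=grab("scene");s=grab("side")
# tray key face blob, z mid 43mm above foot
p1=plane(a,[[285.6,255.9]],.1066-.0308+.043);p2=plane(a,[[285.5,264.6]],.051+.043);print(p1,p2,p2-p1)
# side view rim: dump crop for rim measurement; lid plate blob
cv2.imwrite("pics/s4.png",cv2.resize(s["color"][215:300,290:400],None,fx=7,fy=7,interpolation=cv2.INTER_CUBIC))
T=tool()
c=np.array([.597,.0133])
for z,rr,n in((.111,.0655,"rim"),(.051,.075,"foot")):
    t=np.radians(np.arange(0,360,2)); q=proj(s,np.c_[c[0]+rr*np.cos(t),c[1]+rr*np.sin(t),np.full(180,z)]); print(n,q.min(0),q.max(0)); q=proj(a,np.c_[c[0]+rr*np.cos(t),c[1]+rr*np.sin(t),np.full(180,z)]); print("  scene",q.min(0),q.max(0))
cv2.imwrite("pics/s4.png",np.hstack([cv2.resize(s["color"][220:290,300:400],(400,280),interpolation=cv2.INTER_CUBIC),cv2.resize(a["color"][210:280,230:330],(400,280),interpolation=cv2.INTER_CUBIC)]))
E
```

```text
[[0.6659 0.0208 0.1188]] [[0.6673 0.0196 0.094 ]] [[ 0.0014 -0.0011 -0.0248]]
rim [319.3292 226.9262] [369.0937 254.2578]
  scene [252.0021 229.4103] [303.9369 258.4777]
foot [316.0707 243.2591] [371.8336 275.4339]
  scene [249.885  246.0544] [307.6349 280.4319]
```

View pics/s4.png

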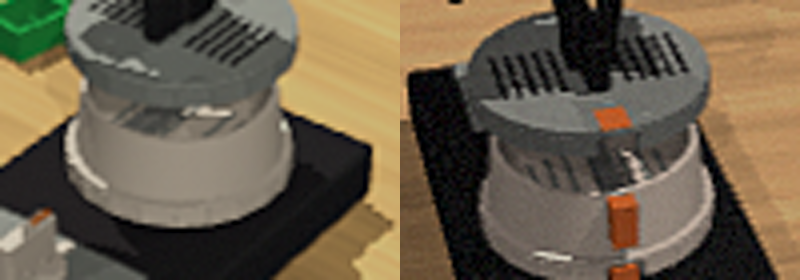

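```bash
python3 -m pendant '[{"xyz":[0.15,-0.1,0.8],"angular":[0,0,0]},{"xyz":[0.15,-0.1,1.6],"angular":[0,0,0]},{"xyz":[0.15,-0.1,2.2],"angular":[0,0,0]},{"xyz":[0.15,-0.1,2.6],"angular":[0,0,0]},{"xyz":[0.15,-0.1,2.7],"angular":[0,0,0]},{"xyz":[0.15,-0.1,2.7],"angular":[0,0,0]}]'
python3 - <<'E'
from h import *
w=grab("wrist");T=tool();print(T[:3],readout.state()["force"])
h=cv2.cvtColor(w["color"],cv2.COLOR_BGR2HSV);m=cv2.inRange(h,(4,170,120),(24,255,255));m[220:]=0
n,l,st,c=cv2.connectedComponentsWithStats(m);print([st[i].tolist() for i in range(1,n) if st[i,4]>8])
cv2.imwrite("pics/l5.png",cv2.resize(w["color"][80:230,220:420],None,fx=4,fy=4))
E
```

```text
clock: 12.27
tool_pos: [0.5991, 0.0131, 0.1414]
tcp_rot: [0.003, 0.999, 0.037, 0.002]
force: [-0.0, 0.3, -3.3]
opening: 0.0139
[[ 0.9973  0.0733  0.0058  0.5994]
 [ 0.0733 -0.9973 -0.0064  0.0132]
 [ 0.0054  0.0068 -1.      0.1419]] [ 0.5427  0.0069 -1.9083]
[[300, 139, 41, 61, 2227]]
```

```bash
python3 - <<'E'
from h import *
w=grab("wrist");T=tool()
h=cv2.cvtColor(w["color"],cv2.COLOR_BGR2HSV);m=cv2.inRange(h,(4,170,120),(24,255,255));m[220:]=0;m[:,:290]=0;m[:,350:]=0
for r_ in range(136,202,3):
    x=np.where(m[r_])[0]; print(r_,(x.min(),x.max(),len(x)) if len(x) else None, end=" ")
print(); print(w["color"][134:160:1,320].tolist())
E
```

```text
136 None 139 None 142 (np.int64(302), np.int64(333), 32) 145 (np.int64(302), np.int64(333), 32) 148 (np.int64(303), np.int64(333), 15) 151 (np.int64(301), np.int64(340), 40) 154 (np.int64(301), np.int64(340), 40) 157 (np.int64(301), np.int64(339), 39) 160 (np.int64(301), np.int64(339), 39) 163 (np.int64(301), np.int64(339), 39) 166 (np.int64(301), np.int64(339), 39) 169 (np.int64(301), np.int64(339), 39) 172 (np.int64(301), np.int64(339), 39) 175 (np.int64(301), np.int64(339), 39) 178 (np.int64(301), np.int64(339), 39) 181 (np.int64(301), np.int64(339), 39) 184 (np.int64(301), np.int64(339), 39) 187 (np.int64(301), np.int64(339), 39) 190 (np.int64(301), np.int64(339), 39) 193 (np.int64(301), np.int64(339), 39) 196 (np.int64(301), np.int64(339), 39) 199 (np.int64(301), np.int64(339), 39) 
[[51, 51, 55], [50, 52, 53], [50, 51, 53], [47, 50, 52], [50, 50, 52], [48, 50, 53], [41, 99, 182], [27, 144, 246], [28, 155, 250], [26, 154, 250], [25, 155, 250], [26, 155, 250], [26, 154, 250], [57, 142, 234], [137, 158, 174], [169, 193, 208], [112, 171, 237], [24, 152, 250], [29, 155, 250], [24, 152, 250], [28, 154, 250], [27, 154, 250], [23, 152, 250], [26, 152, 250], [26, 151, 250], [24, 151, 250]]
```

```bash
python3 - <<'E'
from h import *
w=grab("wrist");T=tool();u=T[:2,0];v=T[:2,1]
k=plane(w,[[317.9,140]],.109)[0,:2]-T[:2,3]
z=T[2,3]-.0068; e=plane(w,[[320.3,150],[320.3,200.5]],z)[:,:2]-T[:2,3]
print("key(tool x,y)",k@u,k@v," patch outer/inner",e@u,e@v)
E
```

```text
key(tool x,y) 0.0765185265163256 -0.0005621995628944318  patch outer/inner [0.0724 0.05  ] [0.0005 0.0005]
```

```bash
python3 -m pendant '[{"xyz":[0,-0.08,0.2],"angular":[0,0,0]},{"xyz":[0,-0.08,0.4],"angular":[0,0,0]},{"xyz":[0,-0.08,0.6],"angular":[0,0,0]},{"xyz":[0,-0.08,0.8],"angular":[0,0,0]},{"xyz":[0,-0.08,0.95],"angular":[0,0,0]},{"xyz":[0,-0.08,1.1],"angular":[0,0,0]},{"xyz":[0,-0.08,1.1],"angular":[0,0,0]}]'
```

```text
clock: 13.0
tool_pos: [0.5995, 0.014, 0.1309]
tcp_rot: [0.003, 0.999, 0.037, 0.003]
force: [0.5, -0.2, -2.3]
opening: 0.0138
```

Lid foot is at 0.107, below the rim, with no contact. Continue.

```bash
python3 -m pendant '[{"xyz":[0,0,0.15],"angular":[0,0,0]},{"xyz":[0,0,0.3],"angular":[0,0,0]},{"xyz":[0,0,0.45],"angular":[0,0,0]},{"xyz":[0,0,0.6],"angular":[0,0,0]},{"xyz":[0,0,0.7],"angular":[0,0,0]},{"xyz":[0,0,0.75],"angular":[0,0,0]},{"xyz":[0,0,0.75],"angular":[0,0,0]}]'
```

```text
clock: 13.58
tool_pos: [0.5994, 0.0139, 0.1236]
tcp_rot: [0.003, 0.999, 0.037, 0.003]
force: [-0.5, -0.5, -1.7]
opening: 0.0138
```

```bash
python3 -m pendant '[{"xyz":[0,0,0.08],"angular":[0,0,0]},{"xyz":[0,0,0.16],"angular":[0,0,0]},{"xyz":[0,0,0.22],"angular":[0,0,0]},{"xyz":[0,0,0.22],"angular":[0,0,0]}]'
```

```text
clock: 13.92
tool_pos: [0.5997, 0.0138, 0.1228]
tcp_rot: [0.003, 0.999, 0.037, 0.003]
force: [-2.1, -0.9, 5.4]
opening: 0.014
```

```bash
python3 -m pendant '[{"xyz":[0,0,0],"angular":[0,0,0]},{"xyz":[0,0,0],"angular":[0,0,0]},{"xyz":[0,0,0],"angular":[0,0,0]},{"xyz":[0,0,0],"angular":[0,0,0]},{"xyz":[0,0,-1],"angular":[0,0,0]},{"xyz":[0,0,-3],"angular":[0,0,0]},{"xyz":[0,0,-6],"angular":[0,0,0]},{"xyz":[-3,0,-9],"angular":[0,0,0]},{"xyz":[-7,0,-10],"angular":[0,0,0]},{"xyz":[-11,0.3,-10],"angular":[0,0,0]},{"xyz":[-14,0.3,-10],"angular":[0,0,0]},{"xyz":[-14,0.3,-10],"angular":[0,0,0]}]' -0.05
python3 - <<'E'
from h import *
w=grab("wrist");T=tool();print(T[:3],readout.state()["qpos"])
a=grab("scene");s=grab("side");print(orange(w),orange(a),orange(s))
cv2.imwrite("pics/d1.png",np.hstack([w["color"][0:400,120:520],np.vstack([cv2.resize(a["color"][200:300,220:350],(400,200)),cv2.resize(s["color"][215:315,280:410],(400,200))])]))
E
```

```text
clock: 14.92
tool_pos: [0.4543, 0.0001, 0.223]
tcp_rot: [0.003, 0.999, 0.037, 0.003]
force: [1.2, 0.5, -0.8]
opening: 0.0459
[[ 0.9972  0.0744  0.009   0.4575]
 [ 0.0745 -0.9972 -0.0057  0.0007]
 [ 0.0086  0.0064 -0.9999  0.2234]] [ 0.3644  0.0901 -0.3897  0.0097 -1.0846  1.2764]
[([314.6, 225.5], 19)] [([284.0, 255.7], 30), ([285.5, 261.0], 10), ([285.8, 267.1], 30), ([286.0, 278.0], 22)] [([142.2, 229.5], 46)]
```

View pics/d1.png

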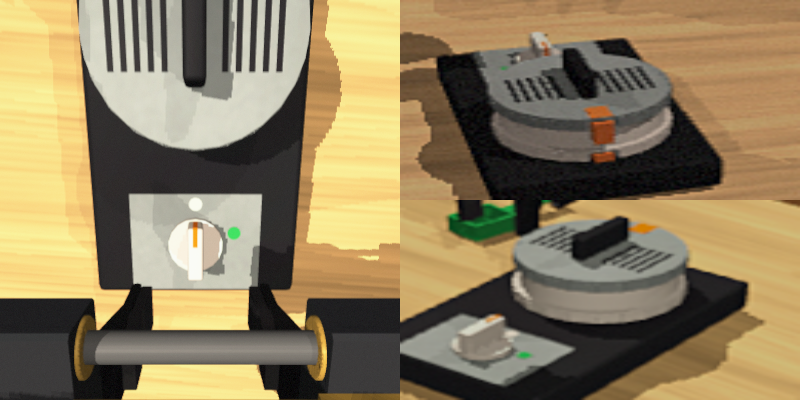

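```bash
python3 - <<'E'
from h import *
w=grab("wrist");T=tool()
d=plane(w,[[315.5,245.5],[288,245.5],[343,245.5]],.0595); b=plane(w,[[314.5,221],[314.5,280]],.0885)
g=plane(w,[[353.5,233],[315.5,204]],.05)
print(T[:3,3],d,b,b.mean(0),g,sep="\n")
u,v=T[:2,0],T[:2,1]
for c in(d[0],b.mean(0),np.array([.4377,.0019])): print((c[:2]-T[:2,3])@u,(c[:2]-T[:2,3])@v)
E
```

```text
[0.4608 0.0014 0.2227]
[[ 0.4442  0.0029  0.0595]
 [ 0.4424  0.0279  0.0595]
 [ 0.4461 -0.0222  0.0595]]
[[0.4732 0.0056 0.0885]
 [0.4218 0.002  0.0885]]
[0.4475 0.0038 0.0885]
[[ 0.4562 -0.0317  0.05  ]
 [ 0.4808  0.0056  0.05  ]]
-0.016412770319955063 -0.0026812011591737066
-0.013102859606418708 -0.0033633866195174823
-0.0230046860428028 -0.002175276137951463
```

```bash
python3 - <<'E'
from h import *
for i in range(2):
    w=grab("wrist")
T=tool();print(T[:3],readout.state()["dq"])
h=cv2.cvtColor(w["color"],cv2.COLOR_BGR2HSV)
m=cv2.inRange(h,(50,120,80),(80,255,255));m[320:]=0;M=cv2.moments(m,True);gp=[M["m10"]/M["m00"],M["m01"]/M["m00"]];print("green",gp,plane(w,[gp],.05))
m=(w["color"].min(2)>150).astype(np.uint8); 
n,l,st,c=cv2.connectedComponentsWithStats(m[190:300,250:385]);print([(st[i]+[250,190,0,0,0]).tolist() for i in range(1,n) if st[i,4]>40])
o=cv2.inRange(h,(8,170,120),(24,255,255));o[:200]=0;o[290:]=0;o[:,:300]=0;o[:,330:]=0;y,x=np.nonzero(o);print("pointer",x.min(),x.max(),y.min(),y.max())
print("col",w["color"][215:295:2,int(x.mean())].min(1).tolist())
print("row",w["color"][255,280:350].min(1).tolist())
E
```

```text
[[ 0.9973  0.0736  0.0072  0.4608]
 [ 0.0737 -0.9973 -0.0067  0.0014]
 [ 0.0067  0.0072 -1.      0.222 ]] [-0.0003  0.0093 -0.0062 -0.0019 -0.0009 -0.0012]
green [354.0982142857143, 240.71428571428572] [[ 0.4492 -0.0329  0.05  ]]
[[251, 203, 131, 93, 10476]]
pointer 314 317 230 255
col [240, 240, 186, 160, 158, 148, 181, 204, 14, 15, 19, 22, 28, 23, 23, 23, 20, 24, 31, 26, 29, 246, 246, 246, 246, 245, 245, 246, 246, 246, 246, 245, 245, 245, 245, 245, 241, 179, 191, 188]
row [189, 189, 185, 188, 186, 178, 173, 163, 163, 204, 237, 235, 235, 235, 235, 235, 235, 235, 235, 233, 230, 225, 225, 224, 225, 225, 224, 226, 225, 230, 243, 247, 246, 220, 75, 29, 27, 25, 181, 246, 245, 241, 223, 179, 151, 165, 165, 165, 165, 166, 165, 167, 166, 166, 165, 166, 166, 167, 165, 165, 216, 245, 225, 130, 113, 111, 112, 147, 184, 185]
```

```bash
python3 - <<'E'
from h import *
w=grab("wrist");T=tool();u,v=T[:2,0],T[:2,1]
b=plane(w,[[316,229],[316,287.5]],.0885); d=plane(w,[[316,253]],.0595)
print(T[:3,3],b,d)
for c in(d[0],b.mean(0),np.array([.4377,.0019])): print((c[:2]-T[:2,3])@u,(c[:2]-T[:2,3])@v)
E
```

```text
[0.4606 0.0014 0.2217] [[0.4669 0.0039 0.0885]
 [0.4155 0.0003 0.0885]] [[0.4374 0.0019 0.0595]]
-0.023114908469589274 -0.0022663918779975353
-0.01934960587002665 -0.002161076880263635
-0.022831213365013044 -0.002229991196691658
```

```bash
python3 -m pendant '[{"xyz":[-1.5,-0.2,2],"angular":[0,0,0]},{"xyz":[-2.4,-0.3,5],"angular":[0,0,0]},{"xyz":[-2.4,-0.3,8],"angular":[0,0,0]},{"xyz":[-2.4,-0.3,11],"angular":[0,0,0]},{"xyz":[-2.4,-0.3,13],"angular":[0,0,0]},{"xyz":[-2.4,-0.3,14.5],"angular":[0,0,0]},{"xyz":[-2.4,-0.3,15.3],"angular":[0,0,0]},{"xyz":[-2.4,-0.3,15.7],"angular":[0,0,0]},{"xyz":[-2.4,-0.3,15.7],"angular":[0,0,0]},{"xyz":[-2.4,-0.3,15.7],"angular":[0,0,0]}]'
python3 -c "from h import *; print(tool())"
```

```text
clock: 16.1
tool_pos: [0.4384, 0.0017, 0.065]
tcp_rot: [0.003, 0.999, 0.037, 0.004]
force: [-0.3, -0.8, 1.1]
opening: 0.046
[[ 0.9972  0.0738  0.0077  0.4384]
 [ 0.0738 -0.9973 -0.0066  0.0017]
 [ 0.0072  0.0072 -0.9999  0.065 ]
 [ 0.      0.      0.      1.    ]]
```

Close, then pull up 14 mm gently.

```bash
python3 -m pendant '[{"xyz":[0,0,0],"angular":[0,0,0]},{"xyz":[0,0,0],"angular":[0,0,0]},{"xyz":[0,0,0],"angular":[0,0,0]},{"xyz":[0,0,0],"angular":[0,0,0]},{"xyz":[0,0,0],"angular":[0,0,0]},{"xyz":[0,0,0],"angular":[0,0,0]}]' 1 35
python3 -m pendant '[{"xyz":[0,0,-0.2],"angular":[0,0,0]},{"xyz":[0,0,-0.4],"angular":[0,0,0]},{"xyz":[0,0,-0.6],"angular":[0,0,0]},{"xyz":[0,0,-0.8],"angular":[0,0,0]},{"xyz":[0,0,-1.0],"angular":[0,0,0]},{"xyz":[0,0,-1.2],"angular":[0,0,0]},{"xyz":[0,0,-1.3],"angular":[0,0,0]},{"xyz":[0,0,-1.3],"angular":[0,0,0]},{"xyz":[0,0,-1.3],"angular":[0,0,0]}]'
python3 -c "from h import *; print(tool())"
```

```text
clock: 16.6
tool_pos: [0.4385, 0.0019, 0.0652]
tcp_rot: [0.003, 0.999, 0.037, 0.004]
force: [-2.0, 7.2, 3.2]
opening: 0.0134
clock: 17.35
tool_pos: [0.4385, 0.0023, 0.0786]
tcp_rot: [0.003, 0.999, 0.037, 0.004]
force: [-1.6, 5.6, -0.6]
opening: 0.0128
[[ 0.9973  0.0735  0.0087  0.4385]
 [ 0.0736 -0.9973 -0.0056  0.0023]
 [ 0.0083  0.0062 -0.9999  0.0786]
 [ 0.      0.      0.      1.    ]]
```

```bash
python3 -m pendant '[{"xyz":[0,0,0],"angular":[0,0,7]},{"xyz":[0,0,0],"angular":[0,0,14]},{"xyz":[0,0,0],"angular":[0,0,21]},{"xyz":[0,0,0],"angular":[0,0,28]},{"xyz":[0,0,0],"angular":[0,0,35]},{"xyz":[0,0,0],"angular":[0,0,42]},{"xyz":[0,0,0],"angular":[0,0,49]},{"xyz":[0,0,0],"angular":[0,0,56]},{"xyz":[0,0,0],"angular":[0,0,63]},{"xyz":[0,0,0],"angular":[0,0,69]},{"xyz":[0,0,0],"angular":[0,0,73]},{"xyz":[0,0,0],"angular":[0,0,73]}]'
python3 -c "from h import *; T=tool();print(T,np.degrees(np.arctan2(T[1,0],T[0,0])),readout.state()['ft_torque'])"
```

```text
clock: 18.35
tool_pos: [0.4367, 0.0002, 0.0786]
tcp_rot: [0.003, 0.825, -0.566, 0.004]
force: [-0.2, -4.9, 1.9]
opening: 0.0128
[[ 0.3602 -0.9329  0.0043  0.4367]
 [-0.9328 -0.3602 -0.0093  0.0002]
 [ 0.0102 -0.0006 -0.9999  0.0786]
 [ 0.      0.      0.      1.    ]] -68.88834976730708 [-1.7061  0.41   -0.0269]
```

```bash
python3 -m pendant '[{"xyz":[0,0,0.2],"angular":[0,0,0.5]},{"xyz":[0,0,0.4],"angular":[0,0,0.5]},{"xyz":[0,0,0.6],"angular":[0,0,0.5]},{"xyz":[0,0,0.8],"angular":[0,0,0.5]},{"xyz":[0,0,1.0],"angular":[0,0,0.5]},{"xyz":[0,0,1.2],"angular":[0,0,0.5]},{"xyz":[0,0,1.35],"angular":[0,0,0.5]},{"xyz":[0,0,1.4],"angular":[0,0,0.5]},{"xyz":[0,0,1.45],"angular":[0,0,0.5]},{"xyz":[0,0,1.45],"angular":[0,0,0.5]}]'
```

```text
clock: 19.18
tool_pos: [0.4368, -0.0, 0.0651]
tcp_rot: [0.003, 0.822, -0.569, 0.005]
force: [-4.7, 2.3, 11.3]
opening: 0.0127
```

```bash
python3 -m pendant '[{"xyz":[0,0,0],"angular":[0,0,0]},{"xyz":[0,0,0],"angular":[0,0,0]},{"xyz":[0,0,0],"angular":[0,0,0]},{"xyz":[0,0,0],"angular":[0,0,0]},{"xyz":[0,0,0],"angular":[0,0,0]},{"xyz":[0,0,-1],"angular":[0,0,0]},{"xyz":[0,0,-3],"angular":[0,0,0]},{"xyz":[0,0,-6],"angular":[0,0,0]},{"xyz":[0,0,-10],"angular":[0,0,0]},{"xyz":[0,0,-14],"angular":[0,0,0]},{"xyz":[0,0,-16],"angular":[0,0,0]},{"xyz":[0,0,-16],"angular":[0,0,0]}]' -0.05
python3 -m pendant '[{"xyz":[0,0,0],"angular":[0,0,0]},{"xyz":[0,0,0],"angular":[0,0,0]},{"xyz":[0,0,0],"angular":[0,0,0]},{"xyz":[0,0,0],"angular":[0,0,0]}]'
python3 - <<'E'
from h import *
w=grab("wrist");T=tool();print(T[:3,3])
h=cv2.cvtColor(w["color"],cv2.COLOR_BGR2HSV)
m=cv2.inRange(h,(50,120,80),(80,255,255));n,l,st,c=cv2.connectedComponentsWithStats(m)
for i in range(1,n):
    if st[i,4]>20: print("green",c[i],st[i,4],plane(w,[c[i]],.05))
m=cv2.inRange(h,(8,170,120),(24,255,255));n,l,st,c=cv2.connectedComponentsWithStats(m)
for i in range(1,n):
    if 15<st[i,4]<3000: print("orange",c[i],st[i].tolist(),plane(w,[c[i]],.0885)[0],plane(w,[c[i]],.116)[0])
    if 15<st[i,4]<3000:
        yx=np.argwhere(l==i)[:,::-1]; P=plane(w,yx,.0885)[:,:2]; v=cv2.fitLine(P.astype(np.float32),cv2.DIST_L2,0,.001,.001).ravel(); print("  dir",np.degrees(np.arctan2(v[1],v[0])))
print("scene",orange(grab("scene")))
E
```

```text
clock: 20.18
tool_pos: [0.4392, 0.0023, 0.2304]
tcp_rot: [-0.001, 0.823, -0.568, 0.008]
force: [0.3, -0.1, -0.7]
opening: 0.0458
clock: 20.52
tool_pos: [0.4385, 0.0021, 0.229]
tcp_rot: [-0.0, 0.823, -0.569, 0.007]
force: [-0.8, 0.6, 0.3]
opening: 0.0459
[0.4386 0.0021 0.2291]
green [325.3171 185.9675] 123 [[ 0.4492 -0.0326  0.05  ]]
green [ 43.1982 321.3586] 449 [[0.6687 0.1976 0.05  ]]
orange [ 26.5749 156.9788] [12, 142, 33, 31, 708] [0.682  0.0266 0.0885] [0.6623 0.0179 0.116 ]
  dir 23.751942
orange [324.5 215. ] [323, 204, 4, 23, 92] [ 0.443  -0.0142  0.0885] [ 0.4449 -0.0191  0.116 ]
  dir -69.082855
orange [199.4872 333.0855] [195, 319, 10, 32, 117] [0.5105 0.1285 0.0885] [0.5063 0.1106 0.116 ]
  dir -84.50585
orange [441.2911 332.8354] [437, 320, 9, 24, 79] [0.3055 0.0494 0.0885] [0.3199 0.0387 0.116 ]
  dir -52.16004
orange [443.     367.0645] [439, 354, 8, 25, 93] [0.2887 0.0809 0.0885] [0.3046 0.0673 0.116 ]
  dir -71.5669
orange [197.6792 367.3208] [194, 357, 9, 23, 106] [0.5023 0.1636 0.0885] [0.4989 0.1425 0.116 ]
  dir -65.554146
scene [([284.0, 255.8], 29), ([285.6, 265.4], 48), ([285.9, 278.0], 20)]
```

```bash
python3 -c "
from station import r
print(r.close_job())"
```

```text
the job is handed in; nothing more can be done
None
```

The dryer is assembled and switched on, and the job is handed in at about 20.5 s on the robot's clock. No verdict was reported.

- **Tray:** I turned it about 64° and lowered it over the base's key. Contact force appeared at the expected home height, and the last pictures show its key in line with the base's key.
- **Lid:** I lowered it over the tray's key after a closer re-check of the alignment. Contact again came at the expected height. Afterwards its orange patch measured within about 2 mm of where it should be.
- **Dial:** I pulled it up 13.4 mm, turned it clockwise and pushed it in with about 11 N until it reached its starting height. The pointer now reads 73.2° (1.28 rad) from off, just short of the 1.30 rad stop.
- **End state:** The gripper is open and about 14 cm above the dial, and the force reading is near zero. The arm never went near the mug, pitcher or scoop in a way that could touch them, but I did not measure their positions again at the end.

Two measurements disagreed along the way, each because the arm was still settling or tilted slightly. One placed the tray axis about 4 mm off, and the other placed the dial about 7 mm off. Fresh pictures cleared up both before I acted on them.

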